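# Sweep the brass cut-offs off the dressing slab

### The arm

A 7-joint arm with a two-finger parallel gripper is mounted at the origin on the work surface. World frame = base frame: x ahead of the robot, y to its left, z up, the work surface at z = 0. Lengths are in m, angles in degrees, forces in N, time in s.
With the tool pointing down it reaches from about 0.35 to 0.9 m from the base axis. Payload 19.9 kg.
Tool frame: the origin (TCP) lies on the front face of the gripper's body, between the roots of the fingers; the fingertips stand 97 mm ahead of it and the grasp point (between the pads) lies 78 mm ahead of it; z points along the fingers, y is the line along which they close (so a half turn about z gives the same grasp; the last joint's range is limited). The gripper opens to 94 mm and grips with 3 to 60 N. Pads are 16 mm wide; open, the fingers measure 119 mm over their backs; the gripper's body (75 mm by 177 mm) begins 78 mm behind the grasp point.
Start: joints at [67.122, 23.915, -0.59, 92.452, 0.269, 63.638, -3.037], TCP at [0.219, -0.585, 0.303] pointing down, gripper open.
Joint ranges: [-161.28, 161.28], [-22.2, 115.67], [-73.04, 71.86], [3.21, 147.25], [-68.34, 248.33], [10.77, 114.83], [-161.83, 161.83]. Speed limits (degrees/s): [108.29, 108.29, 136.94, 136.94, 172.46, 172.46, 172.46].

### API

Orientations are given as [roll, pitch, yaw] about the fixed x, y, z axes, in that order (R = Rz(yaw) Ry(pitch) Rx(roll)).
In Python, from station import bot, vision gives the robot as it stands.
- The arm moves only by the shell command python3 -m crank 'ROWS' [FORCE]. ROWS is JSON, a list of rows, each an object with "travel": the shift along the tool's x, y, z in cm, a list of three; "angular": the turn, a rotation vector about the tool's x, y, z in degrees, a list of three; "fingers": the closure, from 0 (fully open) to 1 (shut). In form: [{"travel": [dx, dy, dz], "angular": [rx, ry, rz], "fingers": fingers}, ...]. A call has 1 to 8 rows; each row shifts and turns the commanded pose from where the row before left it, along the tool's axes as they then stand; what a row does not reach is not made up. A row lasts 1/12 s, in which the tool goes at most 41.7 mm and 7.16 degrees, less where a joint would pass 70% of its speed; a pose out of reach is approached as far as the arm can. A call with a gripper value outside its range is refused whole. The fingers move at their own pace and stop on an object; FORCE is the grip in N (left out, the last holds). Time passes only in rows, so rows that do not move let the fingers close. It gives the time, the measured TCP pose, the force, the opening and the grip force at its end, in the units of the state.
- bot.get_state(): the state, without advancing time (a new reading comes with each control period).
- vision.read_camera(name): name is "side" or "top" or "wrist"; returns the picture (480x640x3 uint8, red, green, blue); there is no depth.
- vision.get_calibration(name): a dict with "fov_y" (degrees; the focal length in pixels is half the picture's height over the tangent of half this angle, whatever the lens; pixels are square), "cx", "cy" (the principal point, pixels), "distortion" ([k1, k2, p1, p2, k3] as OpenCV has them; the pictures are not rectified), "R" (3x3) and "t" (3): a world point X has camera coordinates R X + t. Camera axes: x right, y down, z forward; pixel columns grow to the right and rows downward; lengths in m; the calibration is good to about 2 mm. A picture is of the moment at which its call begins: read the wrist's pose just before it. get_calibration takes no time and is no camera call; for the wrist camera it gives the pose at the moment of the call.
- bot.job_done(): hands the job in; it is judged then, once.
The state is a dict: "time": time; "joints": joint angles; "joint_vel": joint speeds; "effort": joint torques, N m; "position": TCP position; "eef_rot": TCP orientation; "force": force on the tool from outside, world axes, zero at the start; "ft_torque": the same for the moment, N m; "finger_gap": finger opening in m; "grip_force": force on a finger pad.
Only numpy, scipy, OpenCV 4.12 (cv2) and the standard library are available. Lean on these libraries where they do the work, as an engineer would, in place of code of your own. Each camera call takes 0.05 s, during which the arm holds its last target. There are 200 camera calls.

### The job

Sweep the three brass cut-offs along the stone slab and off its open end into the blue scrap pan, pushing them with the fingers and never picking them up. Leave the bell, the little pot and the lamp standing undisturbed where they are, and put nothing in the wooden tray.

Things in the scene. Friction and masses are not known exactly. Their poses are not given: they have to be found in the camera images.
- slab: Fixed white stone slab, 240 mm along its x, 300 mm along its y, top face 45 mm above the bench; origin at the centre of its underside. Wooden battens 10 mm wide run along its two long sides (x = +-115 mm), 12 mm higher than the top face, so the clear width is 220 mm. Its two ends at y = +-149 mm are open, with no lip. It stands at a varying place and yaw.
- scrap_pan: Fixed open blue sheet-metal scrap pan, 240 mm (x) by 120 mm (y), 36 mm high, walls 3 mm, floor 3 mm; origin at the centre of its underside on the bench, axes parallel to the slab's. It butts against one open end of the slab, its centre 210 mm from the slab's centre along the slab's +y or -y (which end varies); its rim lies 9 mm below the slab's top, so parts pushed over the edge drop in.
- keep_tray: Fixed open wooden tray of the same size as the scrap pan, at the slab's other end, holding the finished lamp; origin at the centre of its underside, axes parallel to the slab's.
- stub_button: loose brass cut-off, 14 mm high, about 75 g, lying flat on the slab at any yaw; a 30 mm disc with a short 12 mm wide bar sticking out, 40 mm long in all. Origin at mid-height, 4 mm from the disc's centre towards the bar, which points along its +x.
- stub_elbow: loose brass cut-off, 14 mm high, about 75 g, lying flat on the slab at any yaw; L shape, 36 mm long (its x) by 28 mm (its y), limbs 14 mm wide. Origin at mid-height, about the middle of its outline; the short limb points along +y at its -x end.
- stub_tee: loose brass cut-off, 14 mm high, about 75 g, lying flat on the slab at any yaw; T shape, 36 mm long (its x) by 28 mm (its y), limbs 14 mm wide. Origin at mid-height, about the middle of its outline; the stem points along +y.
- bell: Loose copper hand bell standing on the slab in the half towards its +x batten, 44 mm across the mouth, 64 mm high, origin at the centre of its underside. To be left alone.
- lota: Loose dark round-bellied little metal pot standing on the slab in the half towards its +x batten, 44 mm across, 54 mm high, origin at the centre of its underside. To be left alone.
- lamp: Loose copper pedestal lamp standing in the wooden tray, 44 mm across, 50 mm high, origin at the centre of its underside. To be left alone.
There are look-alikes about, which are no part of the job. What is shaped like the stub_elbow but pink or turquoise is not meant.

How it is judged (in metres and radians):
At the end, for the whole second after the job is handed in: All three cut-offs lie at rest inside the blue scrap pan (centres within its outline and less than 40 mm above its underside); bell, pot and lamp stand upright within 12 mm of where they started (x of stub_button in the frame of scrap_pan between -0.118 and 0.118 m and y of stub_button in the frame of scrap_pan between -0.058 and 0.058 m and z of each of stub_button, stub_elbow, stub_tee in the frame of scrap_pan below 0.04 m and linear speed of each of stub_button, stub_elbow, stub_tee below 0.02 m/s and x of stub_elbow in the frame of scrap_pan between -0.118 and 0.118 m and y of stub_elbow in the frame of scrap_pan between -0.058 and 0.058 m and x of stub_tee in the frame of scrap_pan between -0.118 and 0.118 m and y of stub_tee in the frame of scrap_pan between -0.058 and 0.058 m and distance of each of bell, lota, lamp from where it was at the start of the episode below 0.012 m and angle between each of bell, lota, lamp's own z axis and vertical below 0.2 rad); the robot touches nothing.
It fails at once if a cut-off is lifted (its centre more than 70 mm above the bench, about 18 mm off the slab) (height (world z) of any of stub_button, stub_elbow, stub_tee above 0.07 m).
It fails at once if a cut-off is carried out over the middle of the scrap pan above the slab's level ((z of stub_button in the frame of scrap_pan above 0.048 m and x of stub_button in the frame of scrap_pan between -0.12 and 0.12 m and y of stub_button in the frame of scrap_pan between -0.02 and 0.02 m) or (z of stub_elbow in the frame of scrap_pan above 0.048 m and x of stub_elbow in the frame of scrap_pan between -0.12 and 0.12 m and y of stub_elbow in the frame of scrap_pan between -0.02 and 0.02 m) or (z of stub_tee in the frame of scrap_pan above 0.048 m and x of stub_tee in the frame of scrap_pan between -0.12 and 0.12 m and y of stub_tee in the frame of scrap_pan between -0.02 and 0.02 m)).
It fails at once if a cut-off goes into the wooden tray ((x of stub_button in the frame of keep_tray between -0.12 and 0.12 m and y of stub_button in the frame of keep_tray between -0.06 and 0.06 m) or (x of stub_elbow in the frame of keep_tray between -0.12 and 0.12 m and y of stub_elbow in the frame of keep_tray between -0.06 and 0.06 m) or (x of stub_tee in the frame of keep_tray between -0.12 and 0.12 m and y of stub_tee in the frame of keep_tray between -0.06 and 0.06 m)).
It fails at once if the bell, the pot or the lamp is shifted more than 12 mm or tipped over (distance of any of bell, lota, lamp from where it was at the start of the episode above 0.012 m or angle between any of bell, lota, lamp's own z axis and vertical above 0.5 rad).
It also fails if it takes over 67 s, if anything falls off the work surface, if the arm or the gripper's body presses on something with over 40 N, if the wrist force passes 120 N, or if a joint passes its speed limit or range.

## Working session

There is one attempt and no reset: what is moved stays moved. The work goes in short steps, Python scripts to look and compute and a shell command to move; the robot and the scene stay as the last step left them, time stands still between calls to the robot, and variables do not carry over. Pictures are saved under pics/ and viewed, at most 10 in all, crops included, and the job is handed in when it is done.

```bash
mkdir -p pics; python3 - <<'E'
from station import bot, vision
import cv2,json
for n in ("top","side"):
    im=vision.read_camera(n); cv2.imwrite(f"pics/{n}0.png",im[:,:,::-1])
    c=vision.get_calibration(n); print(n,c)
s=bot.get_state(); print({k:s[k] for k in("time","position","eef_rot","finger_gap","force")})
E
```

```text
top {'fov_y': 50.263399823557066, 'cx': 318.7429654307602, 'cy': 236.76259310405135, 'distortion': array([0.00397859, 0.        , 0.        , 0.        , 0.        ]), 'R': array([[-1.91643483e-03, -9.99997986e-01, -5.96418981e-04],
       [-9.93759283e-01,  1.97099658e-03, -1.11528481e-01],
       [ 1.11529432e-01,  3.78959832e-04, -9.93761059e-01]]), 't': array([0.05710246, 0.48050852, 1.07548502])}
side {'fov_y': 51.170166422234736, 'cx': 323.9808050189336, 'cy': 239.2513659426248, 'distortion': array([0.00280642, 0.        , 0.        , 0.        , 0.        ]), 'R': array([[-0.88586722, -0.46391466,  0.00473883],
       [-0.25068463,  0.47004952, -0.8462923 ],
       [ 0.39037992, -0.75089056, -0.53269774]]), 't': array([0.43463466, 0.15916334, 0.81845973])}
{'time': 0.1, 'position': array([ 0.21881336, -0.58518486,  0.30207673]), 'eef_rot': array([-1.79935390e+02,  4.37593635e-03,  2.05022913e+01]), 'finger_gap': 0.09399624854697482, 'force': array([ 0.46504441, -1.1327592 ,  0.28841666])}
```

View pics/top0.png

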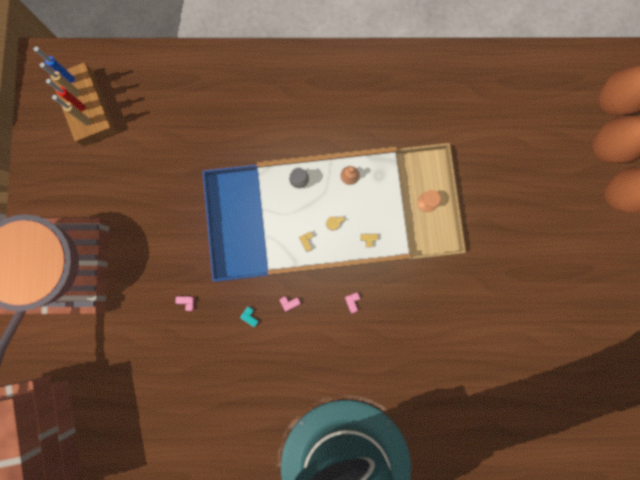

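View pics/side0.png

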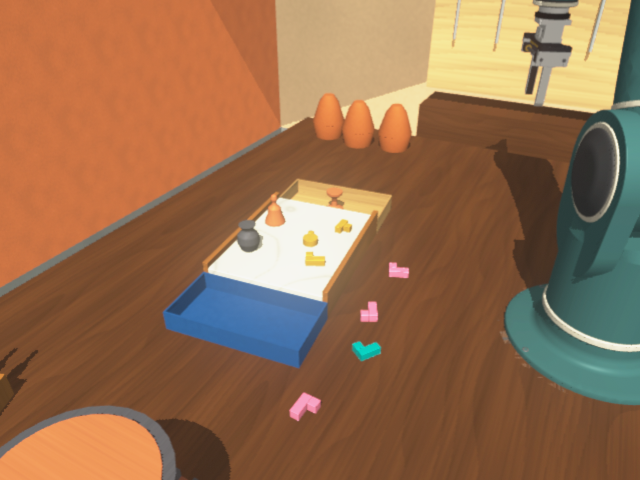

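The top view shows the slab in the middle, the blue pan at its left end (235,223), which is world +y, and the tray on the right. The cut-offs are the button (335,223), elbow (308,241) and tee (370,240). The pot (299,178) and bell (349,175) stand on the far (+x) side, and the lamp (430,201) is in the tray. The side view agrees. The pink and turquoise decoys lie on the bench.

```bash
cat > h.py <<'E'
import cv2,numpy as np
from station import bot,vision
def ray(c,uv,z):
    f=240/np.tan(np.radians(c["fov_y"]/2)); K=np.array([[f,0,c["cx"]],[0,f,c["cy"]],[0,0,1]])
    p=cv2.undistortPoints(np.float64(uv).reshape(-1,1,2),K,c["distortion"]).reshape(-1,2)
    R=c["R"];o=-R.T@c["t"]; d=np.c_[p,np.ones(len(p))]@R
    return (o+d*((z-o[2])/d[:,2])[:,None])[:,:2]
def blobs(m,amin,n=9):
    cs,_=cv2.findContours(m.astype(np.uint8),cv2.RETR_EXTERNAL,cv2.CHAIN_APPROX_NONE)
    return sorted([k for k in cs if cv2.contourArea(k)>=amin],key=cv2.contourArea)[::-1][:n]
def brass(hsv): return cv2.inRange(hsv,(17,130,90),(30,255,255))
E
python3 - <<'E'
from h import *
im=vision.read_camera("top");c=vision.get_calibration("top")
hsv=cv2.cvtColor(im,cv2.COLOR_RGB2HSV); roi=np.zeros(im.shape[:2],np.uint8); roi[140:285,200:470]=255
w=cv2.morphologyEx(cv2.inRange(hsv,(0,0,150),(180,60,255))&roi,cv2.MORPH_CLOSE,np.ones((5,5)))
b=cv2.inRange(hsv,(105,120,50),(125,255,255))&roi
for nm,m,z in(("slab",w,.045),("pan",b,.036)):
    k=blobs(m,300)[0]; P=ray(c,k.reshape(-1,2),z).astype(np.float32)*1000
    r=cv2.minAreaRect(P);print(nm,r,cv2.boxPoints(r).round().tolist())
for k in blobs(brass(hsv)&roi,20):
    P=ray(c,k.reshape(-1,2),.056); r=cv2.minAreaRect(P.astype(np.float32)*1000)
    print("brass",cv2.contourArea(k),k.reshape(-1,2).mean(0),P.mean(0),r)
print("lota,bell,lamp",ray(c,[(299,179),(349,177),(429,201)],.08))
E
```

```text
slab ((535.8920288085938, 27.259429931640625), (223.21644592285156, 301.9270324707031), 6.368571758270264) [[408.0, 165.0], [442.0, -135.0], [664.0, -110.0], [630.0, 190.0]]
pan ((511.06915283203125, 236.2867431640625), (237.3208770751953, 113.88294219970703), 6.402819633483887) [[387.0, 280.0], [399.0, 166.0], [635.0, 193.0], [623.0, 306.0]]
brass 40.0 [368.83333333 238.63888889] [ 0.47318964 -0.04884861] ((469.27178955078125, -49.230411529541016), (25.208677291870117, 18.96300506591797), 89.88626098632812)
lota,bell,lamp [[ 0.59543899  0.09691068]
 [ 0.59945876 -0.0069472 ]
 [ 0.54854958 -0.17176643]]
```

```bash
cat >> h.py <<'E'
C=np.array([.5359,.0273]); a=np.radians(6.4); EX=np.array([np.cos(a),np.sin(a)]); EY=np.array([-np.sin(a),np.cos(a)])
def loc(P): return np.c_[(P-C)@EX,(P-C)@EY]*1000
def look():
    im=vision.read_camera("top");c=vision.get_calibration("top")
    hsv=cv2.cvtColor(im,cv2.COLOR_RGB2HSV).astype(int); m=(hsv[...,1]>75)&(hsv[...,2]>70)&(hsv[...,0]<30)
    m[:140]=m[285:]=0; m[:,:205]=m[:,470:]=0
    for k in blobs(m,15):
        L=loc(ray(c,k.reshape(-1,2),.056)); print(k.reshape(-1,2).mean(0).round(),hsv[m][0],"min",L.min(0).round(),"max",L.max(0).round())
    return im
E
python3 - <<'E'
from h import *
im=look(); c=vision.get_calibration("top")
print("lota bell lamp",loc(ray(c,[(299,179),(349,177),(429,201)],.08)).round())
s=bot.get_state(); print("tcp loc",loc(s["position"][None,:2]))
cv2.imwrite("pics/crop.png",cv2.resize(im[135:290,195:475],None,fx=2.8,fy=2.8,interpolation=cv2.INTER_CUBIC)[:,:,::-1])
hsv=cv2.cvtColor(im,cv2.COLOR_RGB2HSV)
print([hsv[v,u] for u,v in((335,223),(308,241),(370,240))])
E
```

```text
[331. 215.] [ 12 159 109] min [-188. -308.] max [180. 281.]
[349. 175.] [ 12 159 109] min [ 51. -63.] max [ 87. -26.]
[334. 222.] [ 12 159 109] min [-42. -20.] max [-16.  17.]
[369. 239.] [ 12 159 109] min [-87. -87.] max [-59. -52.]
[306. 241.] [ 12 159 109] min [-80.  49.] max [-43.  75.]
lota bell lamp [[  67.   63.]
 [  59.  -41.]
 [ -10. -199.]]
tcp loc [[-383.39606043 -573.42141546]]
[array([ 21, 130, 218], dtype=uint8), array([ 19,  76, 190], dtype=uint8), array([ 22, 127, 218], dtype=uint8)]
```

View pics/crop.png

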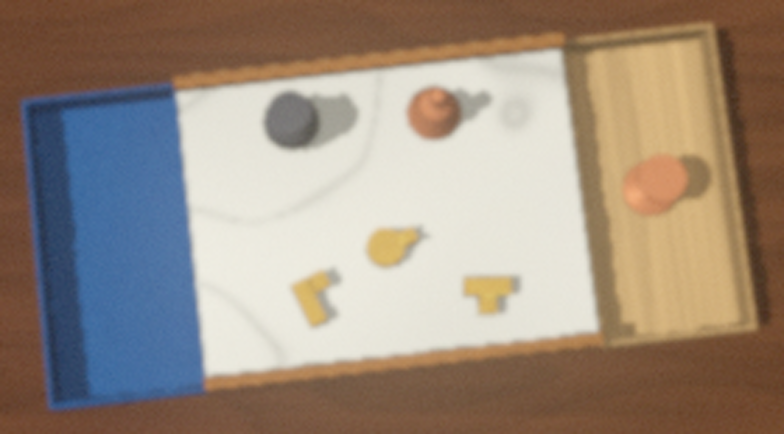

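The crop shows all three parts clear of the +x half, where the bell and pot stand. In the slab frame (mm, +y towards the pan) the elbow is at (-62, 62), the button at (-29, -2) and the tee at (-73, -70). I'll push each one separately with nearly closed fingers, elbow first.

```bash

python3 -m crank '[{"travel":[1.9,-2.1,0],"angular":[0,0,0],"fingers":0.84},{"travel":[1.9,-2.1,0],"angular":[0,0,0],"fingers":0.84},{"travel":[1.9,-2.1,0],"angular":[0,0,0],"fingers":0.84},{"travel":[1.9,-2.1,0],"angular":[0,0,0],"fingers":0.84},{"travel":[1.9,-2.1,0],"angular":[0,0,0],"fingers":0.84},{"travel":[1.9,-2.1,0],"angular":[0,0,0],"fingers":0.84},{"travel":[1.9,-2.1,0],"angular":[0,0,0],"fingers":0.84},{"travel":[1.9,-2.1,0],"angular":[0,0,0],"fingers":0.84}]'
python3 -m crank '[{"travel":[1.9,-2.1,0],"angular":[0,0,0],"fingers":0.84},{"travel":[1.9,-2.1,0],"angular":[0,0,0],"fingers":0.84},{"travel":[1.9,-2.1,0],"angular":[0,0,0],"fingers":0.84},{"travel":[1.9,-2.1,0],"angular":[0,0,0],"fingers":0.84},{"travel":[1.9,-2.1,0],"angular":[0,0,0],"fingers":0.84},{"travel":[1.9,-2.1,0],"angular":[0,0,0],"fingers":0.84},{"travel":[1.9,-2.1,0],"angular":[0,0,0],"fingers":0.84},{"travel":[1.9,-2.1,0],"angular":[0,0,0],"fingers":0.84}]'
python3 -m crank '[{"travel":[1.9,-2.1,0],"angular":[0,0,0],"fingers":0.84},{"travel":[1.9,-2.1,0],"angular":[0,0,0],"fingers":0.84},{"travel":[1.9,-2.1,0],"angular":[0,0,0],"fingers":0.84},{"travel":[1.9,-2.1,0],"angular":[0,0,0],"fingers":0.84},{"travel":[1.9,-2.1,0],"angular":[0,0,0],"fingers":0.84},{"travel":[1.9,-2.1,0],"angular":[0,0,0],"fingers":0.84},{"travel":[1.9,-2.1,0],"angular":[0,0,0],"fingers":0.84},{"travel":[1.9,-2.1,0],"angular":[0,0,0],"fingers":0.84}]'
python3 -m crank '[{"travel":[0,0,0],"angular":[0,0,-6.9],"fingers":0.84},{"travel":[0,0,0],"angular":[0,0,-6.9],"fingers":0.84},{"travel":[0,0,0],"angular":[0,0,-6.9],"fingers":0.84},{"travel":[0,0,0],"angular":[0,0,-6.9],"fingers":0.84},{"travel":[0,0,0],"angular":[0,0,-6.9],"fingers":0.84},{"travel":[0,0,0],"angular":[0,0,-6.9],"fingers":0.84},{"travel":[0,0,0],"angular":[0,0,-6.9],"fingers":0.84},{"travel":[0,0,0],"angular":[0,0,-6.9],"fingers":0.84}]'
python3 -m crank '[{"travel":[0,0,0],"angular":[0,0,-6.9],"fingers":0.84},{"travel":[0,0,0],"angular":[0,0,-6.9],"fingers":0.84},{"travel":[0,0,0],"angular":[0,0,-6.9],"fingers":0.84},{"travel":[0,0,0],"angular":[0,0,0],"fingers":0.84},{"travel":[0,0,0],"angular":[0,0,0],"fingers":0.84}]'
python3 -c "
from h import *
s=bot.get_state();print(s['time'],s['position'],s['eef_rot'],s['finger_gap'],loc(s['position'][None,:2]))
cv2.imwrite('pics/wrist1.png',vision.read_camera('wrist')[:,:,::-1])"
```

```text
time: 0.87
position: [0.3027, -0.3734, 0.3026]
eef_rot: [-180.0, 0.0, 20.5]
force: [1.2, 0.1, -0.2]
finger_gap: 0.0437
grip_force: 0.0
time: 1.53
position: [0.3862, -0.1629, 0.3027]
eef_rot: [180.0, -0.0, 20.5]
force: [0.7, -1.1, 0.1]
finger_gap: 0.0149
grip_force: 0.0
time: 2.2
position: [0.4697, 0.0477, 0.3027]
eef_rot: [180.0, -0.0, 20.5]
force: [1.1, -0.3, -0.3]
finger_gap: 0.015
grip_force: 0.0
time: 2.87
position: [0.4694, 0.0463, 0.3026]
eef_rot: [-180.0, 0.0, 76.0]
force: [-0.3, -0.0, -1.0]
finger_gap: 0.0148
grip_force: 0.0
time: 3.28
position: [0.4695, 0.0462, 0.3026]
eef_rot: [-180.0, -0.0, 96.2]
force: [-0.0, -0.1, 0.6]
finger_gap: 0.0152
grip_force: 0.0
3.2833 [0.46948194 0.04621778 0.30260579] [-1.79994082e+02 -6.27079792e-03  9.61632246e+01] 0.015159409881270663 [[-63.89539291  26.20343121]]
```

View pics/wrist1.png

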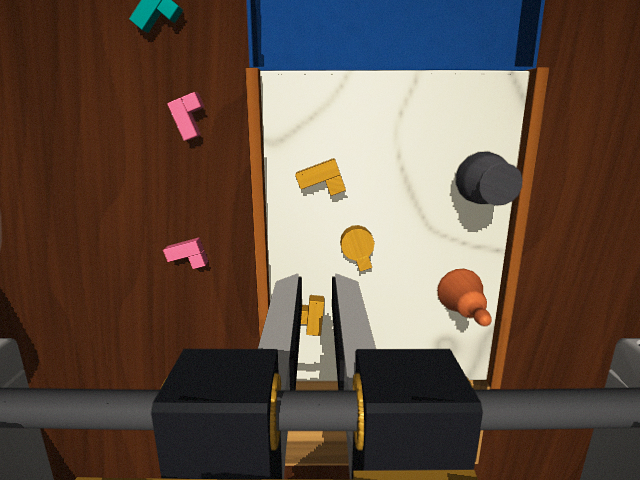

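The wrist view shows the elbow (322,177), button (357,247) and tee (315,315) ahead of and under the fingers, with the pot and bell well to the right. I'll refine the positions from this view.

```bash
cat >> h.py <<'E'
def wlook():
    c=vision.get_calibration("wrist"); im=vision.read_camera("wrist")
    hsv=cv2.cvtColor(im,cv2.COLOR_RGB2HSV); m=cv2.inRange(hsv,(14,150,120),(28,255,255)); m[345:]=0; m[:,:255]=0;m[:,545:]=0
    for k in blobs(m,150):
        L=loc(ray(c,k.reshape(-1,2),.059)); x,y,w,h=cv2.boundingRect(k); print("px",x,y,w,h,"min",L.min(0).round(),"max",L.max(0).round())
    return im,c
E
python3 - <<'E'
from h import *
im,c=wlook()
print("slab corners(z.045)",loc(ray(c,[(262,70),(530,70)],.045)).round(), "lota,bell base-ish",loc(ray(c,[(485,182),(460,290)],.065)).round())
E
```

```text
px 341 226 33 45 min [-42. -20.] max [-14.  21.]
px 295 159 50 36 min [-82.  50.] max [-40.  79.]
px 301 295 23 41 min [-79. -86.] max [-58. -44.]
slab corners(z.045) [[-108.  149.]
 [ 111.  149.]] lota,bell base-ish [[ 76.  60.]
 [ 65. -37.]]
```

```bash

python3 -m crank '[{"travel":[0.6,0.2,3],"angular":[0,0,0],"fingers":0.84},{"travel":[0,0,3.5],"angular":[0,0,0],"fingers":0.84},{"travel":[0,0,3.5],"angular":[0,0,0],"fingers":0.84},{"travel":[0,0,3],"angular":[0,0,0],"fingers":0.84},{"travel":[0,0,2],"angular":[0,0,0],"fingers":0.84},{"travel":[0,0,0.5],"angular":[0,0,0],"fingers":0.84},{"travel":[0,0,0],"angular":[0,0,0],"fingers":0.84}]'
python3 -m crank '[{"travel":[1,0,0],"angular":[0,0,0],"fingers":0.84},{"travel":[1,0,0],"angular":[0,0,0],"fingers":0.84},{"travel":[1,0,0],"angular":[0,0,0],"fingers":0.84},{"travel":[1,0,0],"angular":[0,0,0],"fingers":0.84},{"travel":[1,0,0],"angular":[0,0,0],"fingers":0.84},{"travel":[1,0,0],"angular":[0,0,0],"fingers":0.84}]'
python3 -c "
from h import *
s=bot.get_state();print(s['position'],s['eef_rot'],loc(s['position'][None,:2]))
im,c=wlook()"
```

```text
time: 3.97
position: [0.4704, 0.0528, 0.1469]
eef_rot: [-179.9, -0.0, 96.3]
force: [-0.0, -0.1, -0.4]
finger_gap: 0.015
grip_force: 0.0
time: 4.47
position: [0.4641, 0.1134, 0.1481]
eef_rot: [180.0, 0.0, 96.4]
force: [-0.2, -0.7, 1.5]
finger_gap: 0.0149
grip_force: 0.7
[0.46409691 0.11342673 0.14809674] [1.79959853e+02 5.56768685e-03 9.64154640e+01] [[-61.75514861  93.59379141]]
px 267 212 94 67 min [-85. 106.] max [-41. 138.]
```

```bash

python3 -m crank '[{"travel":[1,0,0],"angular":[0,0,0],"fingers":0.84},{"travel":[1,0,0],"angular":[0,0,0],"fingers":0.84},{"travel":[1,0,0],"angular":[0,0,0],"fingers":0.84},{"travel":[1,0,0],"angular":[0,0,0],"fingers":0.84},{"travel":[1,0,0],"angular":[0,0,0],"fingers":0.84},{"travel":[1,0,0],"angular":[0,0,0],"fingers":0.84},{"travel":[1,0,0],"angular":[0,0,0],"fingers":0.84},{"travel":[0.7,0,0],"angular":[0,0,0],"fingers":0.84}]'
python3 -m crank '[{"travel":[0,0,0],"angular":[0,0,0],"fingers":0.84},{"travel":[-1,0,-1],"angular":[0,0,0],"fingers":0.84},{"travel":[-1,0,-3],"angular":[0,0,0],"fingers":0.84},{"travel":[-1,0,-4],"angular":[0,0,0],"fingers":0.84},{"travel":[-1,0,-4],"angular":[0,0,0],"fingers":0.84},{"travel":[-2,0,-2],"angular":[0,0,0],"fingers":0.84},{"travel":[-3,0,-1.5],"angular":[0,0,0],"fingers":0.84},{"travel":[-3,0,0],"angular":[0,0,0],"fingers":0.84}]'
python3 -m crank '[{"travel":[-4,0.7,0],"angular":[0,0,0],"fingers":0.84},{"travel":[-4,0.7,0],"angular":[0,0,0],"fingers":0.84},{"travel":[-2,0.7,0],"angular":[0,0,0],"fingers":0.84},{"travel":[0,0,0],"angular":[0,0,0],"fingers":0.84}]'
python3 -c "
from h import *
s=bot.get_state();print(s['position'],s['eef_rot'],loc(s['position'][None,:2]))
im,c=wlook();cv2.imwrite('pics/w2.png',im[:,:,::-1])"
```

```text
time: 5.18
position: [0.4553, 0.1902, 0.1477]
eef_rot: [-180.0, -0.0, 96.4]
force: [0.1, 0.9, 0.5]
finger_gap: 0.0154
grip_force: 0.0
time: 5.85
position: [0.4697, 0.0686, 0.3057]
eef_rot: [179.7, 0.0, 96.4]
force: [1.0, 0.1, -0.4]
finger_gap: 0.0151
grip_force: 0.0
time: 6.18
position: [0.5018, -0.0328, 0.3023]
eef_rot: [-180.0, 0.0, 96.0]
force: [0.2, -0.5, 0.1]
finger_gap: 0.015
grip_force: 0.0
[ 0.50183496 -0.03282444  0.30232478] [-1.79977934e+02  4.25406035e-02  9.60116245e+01] [[-40.55474706 -55.95254914]]
px 367 311 95 34 min [   6. -179.] max [  95. -144.]
px 314 131 35 49 min [-42. -20.] max [-14.  19.]
px 264 211 34 43 min [-87. -85.] max [-57. -47.]
px 299 313 34 32 min [ -58. -178.] max [ -27. -145.]
px 255 313 12 32 min [-100. -177.] max [ -88. -144.]
```

View pics/w2.png

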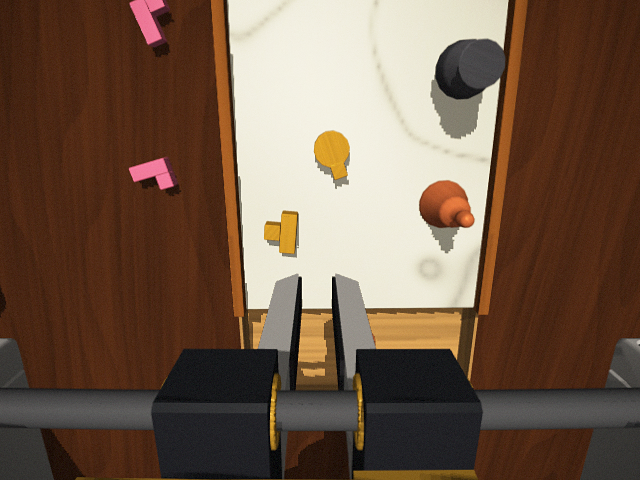

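The elbow is off the slab. The button (332,155), with its bar pointing back at the gripper, is next. The tee (283,232) hasn't moved. I'll open to about 20 mm so the fingers cradle the bar.

```bash

python3 -m crank '[{"travel":[1,0.7,0],"angular":[0,0,0],"fingers":0.79},{"travel":[1,0.7,3],"angular":[0,0,0],"fingers":0.79},{"travel":[0,0,3.5],"angular":[0,0,0],"fingers":0.79},{"travel":[0,0,3.5],"angular":[0,0,0],"fingers":0.79},{"travel":[0,0,3],"angular":[0,0,0],"fingers":0.79},{"travel":[0,0,2],"angular":[0,0,0],"fingers":0.79},{"travel":[0,0,0.5],"angular":[0,0,0],"fingers":0.79},{"travel":[0,0,0],"angular":[0,0,0],"fingers":0.79}]'
python3 -m crank '[{"travel":[1,0,0],"angular":[0,0,0],"fingers":0.79},{"travel":[1,0,0],"angular":[0,0,0],"fingers":0.79},{"travel":[1,0,0],"angular":[0,0,0],"fingers":0.79},{"travel":[1,0,0],"angular":[0,0,0],"fingers":0.79},{"travel":[1,0,0],"angular":[0,0,0],"fingers":0.79},{"travel":[1,0,0],"angular":[0,0,0],"fingers":0.79},{"travel":[1,0,0],"angular":[0,0,0],"fingers":0.79},{"travel":[1,0,0],"angular":[0,0,0],"fingers":0.79}]'
python3 -c "
from h import *
s=bot.get_state();print(s['position'],s['eef_rot'],loc(s['position'][None,:2]))
im,c=wlook();cv2.imwrite('pics/w3.png',im[:,:,::-1])"
```

```text
time: 6.9
position: [0.5119, -0.0053, 0.1469]
eef_rot: [-179.9, -0.1, 96.5]
force: [-0.3, 0.2, -0.4]
finger_gap: 0.0195
grip_force: 0.0
time: 7.57
position: [0.5036, 0.0744, 0.1478]
eef_rot: [180.0, 0.0, 96.4]
force: [1.0, -2.1, 2.7]
finger_gap: 0.0197
grip_force: 1.2
[0.50356816 0.07443047 0.1477745 ] [1.79994125e+02 2.24480608e-03 9.64072148e+01] [[-26.8767646   50.44074016]]
px 266 221 76 72 min [-50.  56.] max [-15.  91.]
px 272 42 29 30 min [-45. 154.] max [-33. 165.]
px 255 36 14 32 min [-52. 156.] max [-47. 167.]
```

View pics/w3.png

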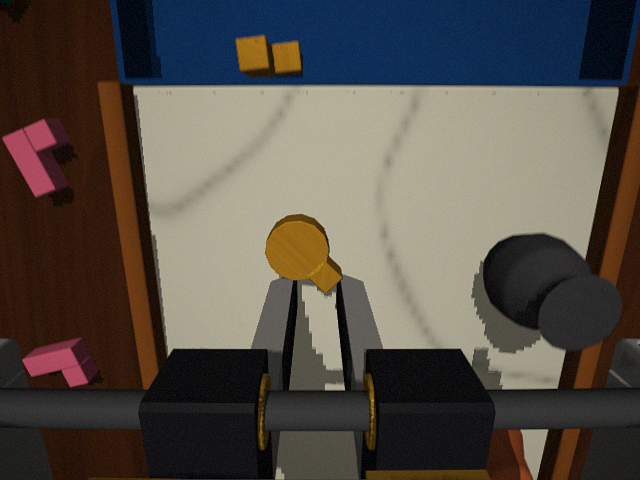

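The button (300,250) is moving, but it has drifted left, in line with the elbow, which leans in the pan at (268,55). So that it doesn't land on the elbow, I'll back off, turn the fingers 24° and push diagonally to an empty part of the pan.

```bash

python3 -m crank '[{"travel":[-1.5,0,0],"angular":[0,0,0],"fingers":0.79},{"travel":[-1.5,0,0],"angular":[0,0,0],"fingers":0.79},{"travel":[0,-1.2,0],"angular":[0,0,6],"fingers":0.79},{"travel":[0,-1.2,0],"angular":[0,0,6],"fingers":0.79},{"travel":[0.6,0,0],"angular":[0,0,6],"fingers":0.79},{"travel":[0,0,0],"angular":[0,0,6],"fingers":0.79},{"travel":[0,0,0],"angular":[0,0,0],"fingers":0.79}]'
python3 -c "
from h import *
s=bot.get_state();print(s['position'],s['eef_rot'],loc(s['position'][None,:2]))
im,c=wlook()"
```

```text
time: 8.2
position: [0.4836, 0.0487, 0.1477]
eef_rot: [-180.0, -0.0, 72.1]
force: [0.3, -0.0, -0.6]
finger_gap: 0.0199
grip_force: 0.0
[0.48355716 0.04865928 0.14767401] [-1.79994357e+02 -6.34340976e-03  7.21306928e+01] [[-49.63573984  27.06077062]]
px 265 161 89 65 min [-51.  58.] max [-15.  93.]
```

```bash

python3 -m crank '[{"travel":[1,-0.4,0],"angular":[0,0,0],"fingers":0.79},{"travel":[1,0,0],"angular":[0,0,0],"fingers":0.79},{"travel":[1,0,0],"angular":[0,0,0],"fingers":0.79},{"travel":[1,0,0],"angular":[0,0,0],"fingers":0.79},{"travel":[1,0,0],"angular":[0,0,0],"fingers":0.79},{"travel":[1,0,0],"angular":[0,0,0],"fingers":0.79},{"travel":[1,0,0],"angular":[0,0,0],"fingers":0.79}]'
python3 -c "
from h import *
s=bot.get_state();print(loc(s['position'][None,:2]))
im,c=wlook();cv2.imwrite('pics/w4.png',im[:,:,::-1])"
```

```text
time: 8.83
position: [0.5014, 0.1172, 0.1476]
eef_rot: [-180.0, -0.0, 72.4]
force: [-1.3, -0.6, 0.2]
finger_gap: 0.02
grip_force: 0.5
[[-24.29339972  93.15202023]]
px 276 218 85 66 min [-33.  97.] max [  3. 135.]
```

View pics/w4.png

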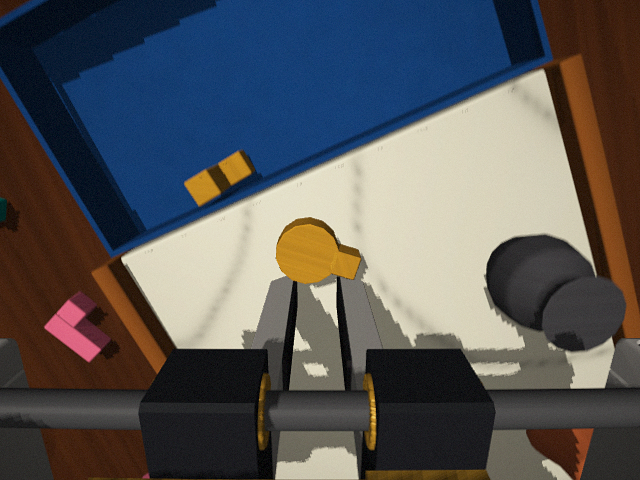

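The button (310,252) is cradled and heading for empty pan to the right of the elbow (218,180), so I'll keep pushing.

```bash

python3 -m crank '[{"travel":[1,0,0],"angular":[0,0,0],"fingers":0.79},{"travel":[1,0,0],"angular":[0,0,0],"fingers":0.79},{"travel":[1,0,0],"angular":[0,0,0],"fingers":0.79},{"travel":[1,0,0],"angular":[0,0,0],"fingers":0.79},{"travel":[1,0,0],"angular":[0,0,0],"fingers":0.79},{"travel":[1,0,0],"angular":[0,0,0],"fingers":0.79},{"travel":[1,0,0],"angular":[0,0,0],"fingers":0.79},{"travel":[0.8,0,0],"angular":[0,0,0],"fingers":0.79}]'
python3 -m crank '[{"travel":[0,0,0],"angular":[0,0,0],"fingers":0.79},{"travel":[-1,0,-1],"angular":[0,0,0],"fingers":0.84},{"travel":[-1,0,-3],"angular":[0,0,0],"fingers":0.84},{"travel":[-1,0,-4],"angular":[0,0,0],"fingers":0.84},{"travel":[-1,0,-4],"angular":[0,0,-6],"fingers":0.84},{"travel":[-1,0,-2],"angular":[0,0,-6],"fingers":0.84},{"travel":[0,0,-1.5],"angular":[0,0,-6],"fingers":0.84},{"travel":[0,0,0],"angular":[0,0,-6],"fingers":0.84}]'
python3 -m crank '[{"travel":[-3,0,0],"angular":[0,0,0],"fingers":0.84},{"travel":[-3,0,0],"angular":[0,0,0],"fingers":0.84},{"travel":[-1,0,0],"angular":[0,0,0],"fingers":0.84},{"travel":[0,0,0],"angular":[0,0,0],"fingers":0.84}]'
python3 -c "
from h import *
s=bot.get_state();print(s['position'],s['eef_rot'],loc(s['position'][None,:2]))
im,c=wlook();cv2.imwrite('pics/w5.png',im[:,:,::-1])"
```

```text
time: 9.55
position: [0.5249, 0.1917, 0.1477]
eef_rot: [-180.0, -0.0, 72.4]
force: [0.0, -0.0, -0.2]
finger_gap: 0.0198
grip_force: 0.0
time: 10.22
position: [0.5111, 0.141, 0.3065]
eef_rot: [179.7, 0.1, 96.6]
force: [1.3, 0.2, -0.9]
finger_gap: 0.0152
grip_force: 0.0
time: 10.55
position: [0.5182, 0.0691, 0.3029]
eef_rot: [-180.0, 0.1, 96.1]
force: [0.2, 0.6, 0.5]
finger_gap: 0.0151
grip_force: 0.0
[0.51823392 0.06912945 0.30294141] [-1.79985964e+02  7.54106604e-02  9.61127611e+01] [[-12.89330045  43.53798963]]
px 341 66 43 19 min [  7. 154.] max [ 40. 167.]
px 255 65 18 19 min [-60. 155.] max [-47. 168.]
px 255 311 13 34 min [-72. -79.] max [-59. -43.]
px 275 67 17 18 min [-45. 154.] max [-32. 167.]
```

View pics/w5.png

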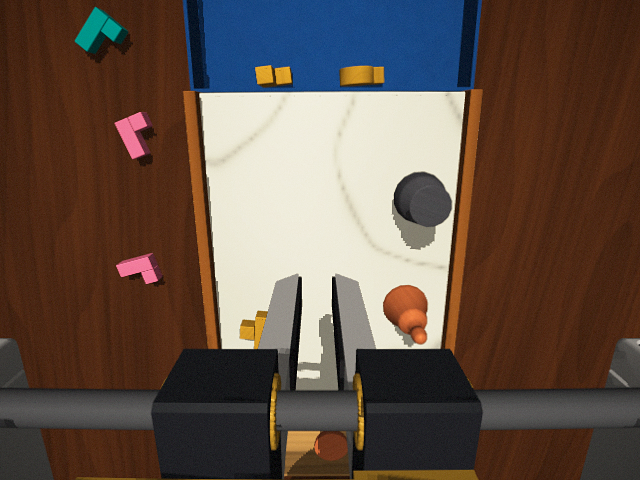

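Elbow (273,75) and button (361,75) are both in the pan against the slab wall. For the tee I'll use shut fingers from behind its bar, drifting slightly left so it lands clear of the elbow.

```bash

python3 -m crank '[{"travel":[-3,-1.2,0],"angular":[0,0,0],"fingers":1},{"travel":[-3,-1.2,0],"angular":[0,0,0],"fingers":1},{"travel":[-3,-1.2,0],"angular":[0,0,0],"fingers":1},{"travel":[-3,-1.0,0],"angular":[0,0,0],"fingers":1},{"travel":[-2.9,-1,0],"angular":[0,0,0],"fingers":1}]'
python3 -m crank '[{"travel":[0,0,3],"angular":[0,0,0],"fingers":1},{"travel":[0,0,3.5],"angular":[0,0,0],"fingers":1},{"travel":[0,0,3.5],"angular":[0,0,0],"fingers":1},{"travel":[0,0,3],"angular":[0,0,0],"fingers":1},{"travel":[0,0,2],"angular":[0,0,0],"fingers":1},{"travel":[0,0,0.5],"angular":[0,0,0],"fingers":1},{"travel":[0,0,0],"angular":[0,0,0],"fingers":1}]'
python3 -c "
from h import *
s=bot.get_state();print(s['position'],s['eef_rot'],loc(s['position'][None,:2]))
im,c=wlook()"
```

```text
time: 11.02
position: [0.4785, -0.0818, 0.303]
eef_rot: [180.0, 0.0, 96.5]
force: [1.0, 0.0, 0.4]
finger_gap: 0.0004
grip_force: 0.0
time: 11.6
position: [0.4789, -0.0804, 0.147]
eef_rot: [-179.9, -0.1, 96.5]
force: [0.5, 0.5, 0.7]
finger_gap: 0.0005
grip_force: 0.0
[ 0.47887752 -0.08044947  0.147031  ] [-1.79891017e+02 -6.99763076e-02  9.64717604e+01] [[ -68.67782616 -100.72172864]]
px 306 199 36 76 min [-74. -86.] max [-58. -50.]
px 278 220 31 30 min [-86. -73.] max [-73. -60.]
```

```bash

python3 -m crank '[{"travel":[1,0,0],"angular":[0,0,0],"fingers":1},{"travel":[1,-0.07,0],"angular":[0,0,0],"fingers":1},{"travel":[1,-0.07,0],"angular":[0,0,0],"fingers":1},{"travel":[1,-0.07,0],"angular":[0,0,0],"fingers":1},{"travel":[1,-0.07,0],"angular":[0,0,0],"fingers":1},{"travel":[1,-0.07,0],"angular":[0,0,0],"fingers":1},{"travel":[1,-0.07,0],"angular":[0,0,0],"fingers":1}]'
python3 -c "
from h import *
s=bot.get_state();print(loc(s['position'][None,:2]))
im,c=wlook();cv2.imwrite('pics/w6.png',im[:,:,::-1])"
```

```text
time: 12.23
position: [0.4671, -0.0112, 0.1478]
eef_rot: [180.0, 0.0, 96.4]
force: [0.8, -1.0, 0.6]
finger_gap: 0.0004
grip_force: 0.6
[[-72.63920943 -30.57472526]]
px 302 206 30 73 min [-79. -18.] max [-66.  17.]
px 272 230 30 28 min [-93.  -8.] max [-80.   6.]
```

View pics/w6.png

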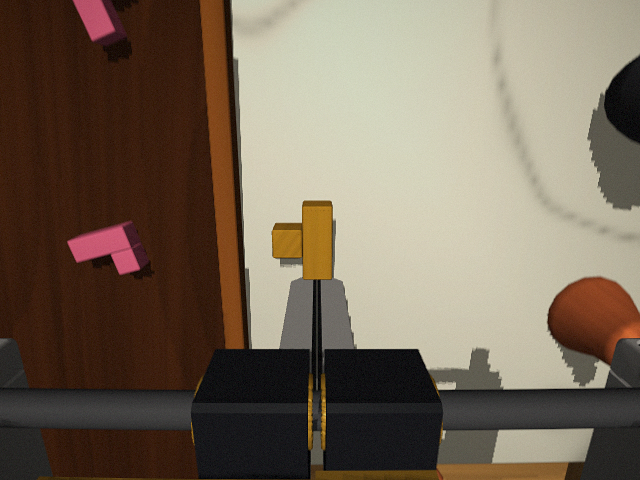

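The tee (303,240) is tracking squarely on the fingers. I'll push it on with a slight leftward drift.

```bash

python3 -m crank '[{"travel":[1,-0.06,0],"angular":[0,0,0],"fingers":1},{"travel":[1,-0.06,0],"angular":[0,0,0],"fingers":1},{"travel":[1,-0.06,0],"angular":[0,0,0],"fingers":1},{"travel":[1,-0.06,0],"angular":[0,0,0],"fingers":1},{"travel":[1,-0.06,0],"angular":[0,0,0],"fingers":1},{"travel":[1,-0.06,0],"angular":[0,0,0],"fingers":1},{"travel":[1,-0.06,0],"angular":[0,0,0],"fingers":1},{"travel":[1,-0.06,0],"angular":[0,0,0],"fingers":1}]'
python3 -m crank '[{"travel":[1,-0.05,0],"angular":[0,0,0],"fingers":1},{"travel":[1,-0.05,0],"angular":[0,0,0],"fingers":1},{"travel":[1,-0.05,0],"angular":[0,0,0],"fingers":1},{"travel":[1,-0.05,0],"angular":[0,0,0],"fingers":1},{"travel":[1,-0.05,0],"angular":[0,0,0],"fingers":1}]'
python3 -c "
from h import *
s=bot.get_state();print(loc(s['position'][None,:2]))
im,c=wlook()"
```

```text
time: 12.95
position: [0.4534, 0.0677, 0.1476]
eef_rot: [-180.0, -0.0, 96.4]
force: [-0.0, -0.6, -0.7]
finger_gap: 0.0005
grip_force: 0.3
time: 13.37
position: [0.4454, 0.117, 0.1476]
eef_rot: [-180.0, -0.0, 96.4]
force: [0.7, -0.2, 0.5]
finger_gap: 0.0003
grip_force: 0.2
[[-79.9666614   99.27803627]]
px 272 201 61 79 min [-100.  111.] max [-73. 149.]
px 481 142 64 33 min [ -9. 161.] max [ 20. 175.]
px 347 141 53 37 min [-67. 160.] max [-44. 175.]
```

```bash

python3 -m crank '[{"travel":[1,0,0],"angular":[0,0,0],"fingers":1},{"travel":[1,0,0],"angular":[0,0,0],"fingers":1},{"travel":[1,0,0],"angular":[0,0,0],"fingers":1},{"travel":[1,0,0],"angular":[0,0,0],"fingers":1},{"travel":[1,0,0],"angular":[0,0,0],"fingers":1},{"travel":[1,0,0],"angular":[0,0,0],"fingers":1},{"travel":[1,0,0],"angular":[0,0,0],"fingers":1},{"travel":[0.2,0,0],"angular":[0,0,0],"fingers":1}]'
python3 -m crank '[{"travel":[0,0,0],"angular":[0,0,0],"fingers":1},{"travel":[-1,0,-1],"angular":[0,0,0],"fingers":1},{"travel":[-1,0,-3],"angular":[0,0,0],"fingers":1},{"travel":[-1,0,-4],"angular":[0,0,0],"fingers":1},{"travel":[-1,0.5,-4],"angular":[0,0,0],"fingers":1},{"travel":[0,2,-2],"angular":[0,0,0],"fingers":1},{"travel":[0,2,-1],"angular":[0,0,0],"fingers":1},{"travel":[0,0,0],"angular":[0,0,0],"fingers":1}]'
python3 -c "
from h import *
s=bot.get_state();print(s['position'],s['eef_rot'],loc(s['position'][None,:2]))
im,c=wlook();cv2.imwrite('pics/w7.png',im[:,:,::-1])"
```

```text
time: 14.08
position: [0.4372, 0.1896, 0.1477]
eef_rot: [180.0, -0.0, 96.5]
force: [-0.4, 1.1, 0.2]
finger_gap: 0.0003
grip_force: 0.0
time: 14.75
position: [0.49, 0.1521, 0.3002]
eef_rot: [179.7, -0.0, 96.2]
force: [0.3, -0.7, -0.5]
finger_gap: 0.0001
grip_force: 0.0
[0.49003718 0.15211634 0.30021683] [ 1.79731995e+02 -3.02910539e-02  9.62410471e+01] [[-31.66385248 129.15075521]]
px 358 165 41 20 min [  4. 161.] max [ 38. 177.]
px 279 164 33 23 min [-61. 160.] max [-35. 178.]
px 470 248 15 47 min [109.  60.] max [119. 105.]
```

View pics/w7.png

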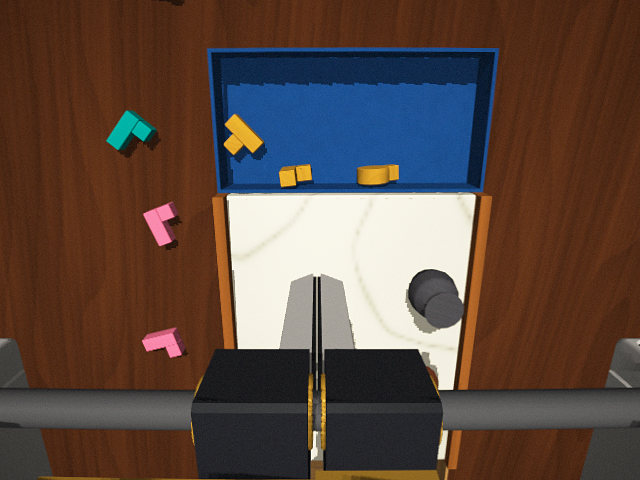

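All three cut-offs are inside the pan: tee (243,135), elbow (296,176) and button (377,175). The slab is clear of them and the pot is still standing. I'm handing in.

```bash
python3 -c "
from station import bot
print(bot.job_done())"
```

```text
the job is handed in; nothing more can be done
None
```

The job is handed in after about 15 s of robot time: all three brass cut-offs were pushed into the blue scrap pan, nothing was put in the wooden tray, and the bell, pot and lamp were never touched (hand-in returned no verdict).

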